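# Find the tired shock mount and push its tag down

### The job

Working from left to right (as seen from the robot), press the black pad of each of the three shock mounts down a few millimetres with the fingertips and let it spring back, to find the one with the softest spring. Then push that mount's orange tag all the way down, leaving the other two tags up. Only press: pull nothing up, push no other tag, and leave the loose things on the table where they are.

Things in the scene. Friction and masses are not known exactly. Their poses are not given: they have to be found in the camera images.
- mount_a: one of three look-alike shock mounts, each fixed on its own aluminium plate 125 x 70 x 8 mm (length along its x). Origin: centre of the plate's underside; z up, x roughly away from the robot. Black pad on a coil spring at x = +30 mm; orange tag at x = -40 mm (robot's side) in a grey block 26 x 44 mm, 28 mm high. The letter does not tell where it stands
- pad_a_top (a point): centre of the upper face of mount_a's pad, a black rubber disc 40 mm across and 12 mm thick; 58 mm above the table at rest, and moves with the pad
- pad_a (a joint): how far mount_a's pad is pressed down, m: 0 at rest, 0.014 at its stop; it springs back when let go, and goes negative if pulled up. The springs are linear without preload, between 0.3 and 1.4 N per mm; the softest has less than half the stiffness of either other
- tag_a_top (a point): centre of the upper face of mount_a's orange tag, 10 mm (mount's x) by 26 mm (mount's y); 46 mm above the table when fully up, 32 mm (4 mm proud of its grey block) when all the way down
- tag_a (a joint): how far mount_a's tag is pushed down, m: about 0 to 0.002 at the start (up), 0.014 all the way down at its stop; it moves against a friction of 3 N and stays where it is left. An interlock lets only the softest mount's tag go all the way; either other tag is blocked at 0.008, stays there, and the run is spoilt
- mount_b: one of three look-alike shock mounts, each fixed on its own aluminium plate 125 x 70 x 8 mm (length along its x). Origin: centre of the plate's underside; z up, x roughly away from the robot. Black pad on a coil spring at x = +30 mm; orange tag at x = -40 mm (robot's side) in a grey block 26 x 44 mm, 28 mm high. The letter does not tell where it stands
- pad_b_top (a point): centre of the upper face of mount_b's pad, a black rubber disc 40 mm across and 12 mm thick; 58 mm above the table at rest, and moves with the pad
- pad_b (a joint): how far mount_b's pad is pressed down, m: 0 at rest, 0.014 at its stop; it springs back when let go, and goes negative if pulled up. The springs are linear without preload, between 0.3 and 1.4 N per mm; the softest has less than half the stiffness of either other
- tag_b_top (a point): centre of the upper face of mount_b's orange tag, 10 mm (mount's x) by 26 mm (mount's y); 46 mm above the table when fully up, 32 mm (4 mm proud of its grey block) when all the way down
- tag_b (a joint): how far mount_b's tag is pushed down, m: about 0 to 0.002 at the start (up), 0.014 all the way down at its stop; it moves against a friction of 3 N and stays where it is left. An interlock lets only the softest mount's tag go all the way; either other tag is blocked at 0.008, stays there, and the run is spoilt
- mount_c: one of three look-alike shock mounts, each fixed on its own aluminium plate 125 x 70 x 8 mm (length along its x). Origin: centre of the plate's underside; z up, x roughly away from the robot. Black pad on a coil spring at x = +30 mm; orange tag at x = -40 mm (robot's side) in a grey block 26 x 44 mm, 28 mm high. The letter does not tell where it stands
- pad_c_top (a point): centre of the upper face of mount_c's pad, a black rubber disc 40 mm across and 12 mm thick; 58 mm above the table at rest, and moves with the pad
- pad_c (a joint): how far mount_c's pad is pressed down, m: 0 at rest, 0.014 at its stop; it springs back when let go, and goes negative if pulled up. The springs are linear without preload, between 0.3 and 1.4 N per mm; the softest has less than half the stiffness of either other
- tag_c_top (a point): centre of the upper face of mount_c's orange tag, 10 mm (mount's x) by 26 mm (mount's y); 46 mm above the table when fully up, 32 mm (4 mm proud of its grey block) when all the way down
- tag_c (a joint): how far mount_c's tag is pushed down, m: about 0 to 0.002 at the start (up), 0.014 all the way down at its stop; it moves against a friction of 3 N and stays where it is left. An interlock lets only the softest mount's tag go all the way; either other tag is blocked at 0.008, stays there, and the run is spoilt
- seal_block_left: loose white square block with a red seal in its top, 44 x 50 x 18 mm, standing nearer the robot than the mounts, on the left; bystander; origin under its centre
- seal_block_right: loose white square block with a red seal in its top, 44 x 50 x 18 mm, standing nearer the robot than the mounts, to the right of the other; bystander; origin under its centre
- white_tape: loose small roll of white tape with a blue core, 53 mm across, 14 mm high, lying beyond the mounts; bystander; origin under its centre

How it is judged:
On the way, in this order (a step that is already met when the one before it is completed fails the run):
1. the left mount's pad is pressed down at least 3 mm (((world y of mount_a above 0.1 m and value of joint pad_a above 0.003 m) or (world y of mount_b above 0.1 m and value of joint pad_b above 0.003 m) or (world y of mount_c above 0.1 m and value of joint pad_c above 0.003 m))), for 0.05 s.
2. the middle mount's pad is pressed down at least 3 mm (((world y of mount_a between -0.06 and 0.1 m and value of joint pad_a above 0.003 m) or (world y of mount_b between -0.06 and 0.1 m and value of joint pad_b above 0.003 m) or (world y of mount_c between -0.06 and 0.1 m and value of joint pad_c above 0.003 m))), for 0.05 s.
3. the right mount's pad is pressed down at least 3 mm (((world y of mount_a below -0.06 m and value of joint pad_a above 0.003 m) or (world y of mount_b below -0.06 m and value of joint pad_b above 0.003 m) or (world y of mount_c below -0.06 m and value of joint pad_c above 0.003 m))), for 0.05 s.
4. the softest mount's tag (the only one that goes so deep) is all the way down, the other two up (((value of joint tag_a above 0.0115 m and value of joint each of tag_b, tag_c below 0.005 m) or (value of joint tag_b above 0.0115 m and value of joint each of tag_a, tag_c below 0.005 m) or (value of joint tag_c above 0.0115 m and value of joint each of tag_a, tag_b below 0.005 m))), for 0.1 s.
At the end, for the whole second after the job is handed in: The tag of the softest mount is pushed down at least 11.5 of its 14 mm, the other two tags are down less than 5 mm, and all three pads are sprung back to within 2 mm of rest (((value of joint tag_a above 0.0115 m and value of joint each of tag_b, tag_c below 0.005 m) or (value of joint tag_b above 0.0115 m and value of joint each of tag_a, tag_c below 0.005 m) or (value of joint tag_c above 0.0115 m and value of joint each of tag_a, tag_b below 0.005 m)) and value of joint pad_a between -0.002 and 0.002 m and value of joint pad_b between -0.002 and 0.002 m and value of joint pad_c between -0.002 and 0.002 m); the robot touches nothing.
It fails at once if a second tag is pushed down 5 mm or more (value of joint each of tag_b, tag_c above 0.005 m or value of joint each of tag_a, tag_c above 0.005 m or value of joint each of tag_a, tag_b above 0.005 m).
It fails at once if a tag that was pushed down is drawn up again ((velocity of joint tag_a below -0.005 m/s and value of joint tag_a between 0.003 and 0.0065 m) or (velocity of joint tag_b below -0.005 m/s and value of joint tag_b between 0.003 and 0.0065 m) or (velocity of joint tag_c below -0.005 m/s and value of joint tag_c between 0.003 and 0.0065 m)).
It fails at once if a pad or a tag is pulled up more than 3 mm (value of joint any of pad_a, pad_b, pad_c, tag_a, tag_b, tag_c below -0.003 m).
It fails at once if a loose bystander is moved more than 20 mm or lifted more than 10 mm (distance of any of seal_block_left, seal_block_right, white_tape from where it was at the start of the episode above 0.02 m or height (world z) of any of seal_block_left, seal_block_right, white_tape above 0.01 m).
It also fails if it takes over 45 s, if anything falls off the work surface, if the arm or the gripper's body presses on something with over 40 N, if the wrist force passes 120 N, or if a joint passes its speed limit or range.

### The arm

A 6-joint arm with a two-finger parallel gripper is mounted at the origin on a cart in front of the work surface, level with it; the furniture and walls round the work are solid. World frame = base frame: x ahead of the robot, y to its left, z up, the work surface at z = 0. Lengths are in m, angles in rad, forces in N, time in s.
With the tool pointing down it reaches from about 0.35 to 0.975 m from the base axis. Payload 4.9 kg.
Tool frame: the origin (TCP) lies on the front face of the gripper's body, between the roots of the fingers; the fingertips stand ctrl.tip_extent ahead of it and the grasp point (between the pads) lies 54 mm ahead of it (ctrl.tip_extent is the distance from the TCP to the fingertips, in m); z points along the fingers, y is the line along which they close (so a half turn about z gives the same grasp; the last joint's range is limited). The gripper opens to 85 mm and grips with 20 to 120 N. Pads are 22 mm wide; open, the fingers measure 114 mm over their backs; the gripper's body (76 mm by 85 mm) begins 54 mm behind the grasp point. The pads swing forward as they close: fully open they stand 13 mm farther back than shut.
Start: joints at [-1.243, 0.053, 1.613, -0, 1.476, -0.119], TCP at [0.27, -0.564, 0.304] pointing down, gripper open.
Joint ranges: [-3.01, 3.01], [-1.01, 2.22], [0.06, 2.58], [-1.02, 4.17], [0.09, 2.62], [-3.14, 3.14]. Speed limits (rad/s): [2.57, 2.57, 3.14, 3.14, 3.14, 3.14].

### API

Orientations are given as a rotation vector (axis times angle).
In Python, from station import ctrl gives the robot as it stands.
- The arm moves only by the tool apply_moves, never from a script. Its argument "rows" is one flat list of numbers, 6 for each row, row after row: the shift along the tool's x, y, z normalised to -1 to 1, where 1 is 0.6 m, then the turn, a rotation vector about the tool's x, y, z normalised to -1 to 1, where 1 is 90 degrees. A call has 1 to 20 rows; each row is the pose to reach, as a shift and turn from the pose commanded when the call began, along the tool's axes at that moment; what a row does not reach only later rows make up. A row lasts 1/10 s, in which the tool goes at most 50 mm and 8.59 degrees, less where a joint would pass 70% of its speed; a pose out of reach is approached as far as the arm can. A call with a number of a shift or a turn outside -1 to 1 is refused whole. A call with a gripper value outside its range is refused whole. "grip" is the opening, from 0 (shut) to 1 (fully open), set as the call begins (left out, the last holds). The fingers move at their own pace and stop on an object; "grip_force" is the grip in N (left out, the last holds). Time passes only in rows, so rows that repeat a pose let the fingers close. It gives the time, the measured TCP pose, the force, the opening and the grip force at its end, in the units of the state.
- ctrl.get_obs(): the state, without advancing time (a new reading comes with each control period).
- ctrl.get_image(name): name is "side" or "top"; returns (picture, depth): 384x512x3 uint8, blue, green, red; 384x512 float32, m along the optical axis (not along the pixel's ray), 0 where there is no reading.
- ctrl.camera_model(name): a dict with "mtx" (3x3 intrinsics, pixels), "k1" (the pictures are not rectified: a ray, as slopes to the right and down, at radius r is drawn at 1 + k1 r^2 times it, then the intrinsics apply), "R" (3x3) and "t" (3): a world point X has camera coordinates R X + t. Camera axes: x right, y down, z forward; pixel columns grow to the right and rows downward; lengths in m; the calibration is good to about 2 mm. A picture is of the moment at which its call begins. camera_model takes no time and is no camera call.
- ctrl.finish_job(): hands the job in; it is judged then, once.
The state is a dict: "t": time; "q": joint angles; "dq": joint speeds; "effort": joint torques, N m; "tool_pos": TCP position; "tool_rot": TCP orientation; "contact_force": force on the tool from outside, world axes, zero at the start; "wrist_torque": the same for the moment, N m; "opening": finger opening in m; "grip_force": force on a finger pad.
Only numpy, scipy, OpenCV 4.12 (cv2) and the standard library are available. Lean on these libraries where they do the work, as an engineer would, in place of code of your own. Each camera call takes 0.05 s, during which the arm holds its last target. There are 200 camera calls.

## Working session

There is one attempt and no reset: what is moved stays moved. The work goes in short steps, Python scripts to look and compute and a tool call to move; the robot and the scene stay as the last step left them, time stands still between calls to the robot, and variables do not carry over. Pictures are saved under pics/ and viewed, at most 10 in all, crops included, and the job is handed in when it is done.

Besides the shell and the picture viewer there is one more tool, called after "Emit:" as a command line: name --argument value ..., lists and objects as JSON in quotes. apply_moves: Moves the arm, as the interface text tells. Its arguments: {"type":"object","properties":{"rows":{"type":"array","items":{"type":"number"}},"grip":{"type":"number"},"grip_force":{"type":"number"}},"required":["rows"]}

```bash
ls; mkdir -p pics; python3 - <<'E'
from station import ctrl
import cv2,numpy as np
o=ctrl.get_obs(); print({k:np.round(v,4) for k,v in o.items()}, ctrl.tip_extent)
for n in("top","side"):
    p,d=ctrl.get_image(n); cv2.imwrite(f"pics/{n}.png",p); np.savez(f"{n}.npz",p=p,d=d)
    c=ctrl.camera_model(n); print(n,c["k1"],np.round(-np.array(c["R"]).T@c["t"],3),np.round(c["mtx"],1).tolist())
a=np.hstack([cv2.imread("pics/top.png"),cv2.imread("pics/side.png")])
E
```

```text
pics
{'t': np.float64(0.0), 'q': array([-1.243 ,  0.0533,  1.6143,  0.    ,  1.476 , -0.119 ]), 'dq': array([-0.0004, -0.0002, -0.0012,  0.0022, -0.0015,  0.0017]), 'effort': array([-8.00000e-04, -3.93682e+01, -3.70180e+01, -2.00000e-04,
        6.90000e-03,  0.00000e+00]), 'tool_pos': array([ 0.2699, -0.5632,  0.3027]), 'tool_rot': array([-3.0615e+00, -6.9560e-01,  3.0000e-04]), 'contact_force': array([ 0.3123,  0.3143, -0.6046]), 'wrist_torque': array([-0.0654,  0.003 , -0.0171]), 'grip_force': np.float64(0.0), 'opening': np.float64(0.0854)} 0.0726
top -0.07135645200585171 [0.454 0.03  1.243] [[498.3, 0.0, 259.4], [0.0, 498.3, 194.2], [0.0, 0.0, 1.0]]
side -0.12930918953529777 [0.182 0.727 0.414] [[445.8, 0.0, 247.5], [0.0, 445.8, 194.4], [0.0, 0.0, 1.0]]
```

View pics/top.png

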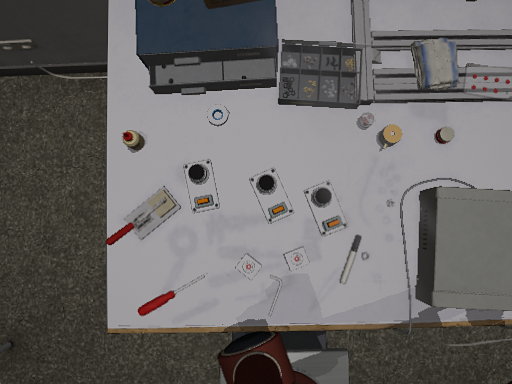

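View pics/side.png

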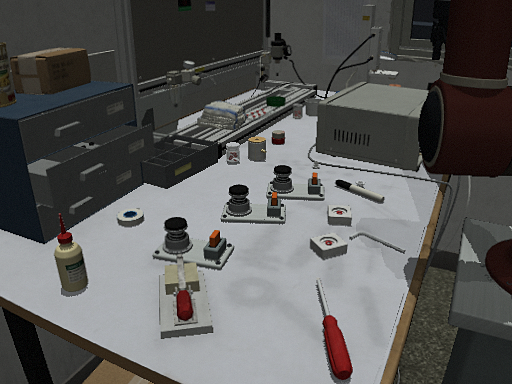

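The top view shows pads at (197,173), (266,183) and (321,197), with orange tags at (204,201), (278,210) and (333,224). The bystanders are the seals at (248,266) and (296,259) and the tape at (218,115). The side view shows the same three mounts, all tags up.

```bash
cat > h.py <<'E'
import cv2,numpy as np
from station import ctrl
def ray(n,u,v):
    c=ctrl.camera_model(n);K=np.array(c["mtx"]);k=c["k1"];R=np.array(c["R"]);t=np.array(c["t"])
    s=cv2.undistortPoints(np.array([[[u,v]]],float),K,np.array([k,0,0,0,0.]))[0,0]
    return -R.T@t,R.T@np.array([s[0],s[1],1.])
def onplane(n,u,v,z):
    o,d=ray(n,u,v);return o+d*(z-o[2])/d[2]
def atdepth(n,u,v,dep):
    o,d=ray(n,u,v);return o+d*dep
E
python3 - <<'E'
from h import *
def comps(n,tagm,padm):
    f=np.load(n+".npz");return f["p"],f["d"]
f=np.load("top.npz");p,d=f["p"],f["d"];h=cv2.cvtColor(p,cv2.COLOR_BGR2HSV)
org=cv2.inRange(h,(5,150,120),(25,255,255))
for (pu,pv),(tu,tv) in zip([(197,173),(266,183),(321,197)],[(204,201),(278,210),(333,224)]):
    m=np.zeros_like(org);m[tv-12:tv+13,tu-14:tu+15]=org[tv-12:tv+13,tu-14:tu+15]
    v,u=np.nonzero(m);T=onplane("top",u.mean(),v.mean(),.046);zT=atdepth("top",u.mean(),v.mean(),np.median(d[v,u]))
    # pad: pixels whose depth puts them at z 0.05-0.066
    pts=[];uv=[]
    for y in range(pv-18,pv+19):
        for x in range(pu-18,pu+19):
            if d[y,x]>0:
                q=atdepth("top",x,y,d[y,x])
                if .051<q[2]<.066: pts.append(q);uv.append((x,y))
    pts=np.array(pts);uv=np.array(uv);(c,r)=cv2.minEnclosingCircle(uv.astype(np.float32))
    P=onplane("top",*uv.mean(0),.058);pc=onplane("top",*c,.058)
    print("tag",len(u),T.round(4),zT.round(4),"pad",len(uv),P.round(4),pc.round(4),r*1.185/498*1000,"z",np.median(pts[:,2]).round(4),"dist",np.linalg.norm(P[:2]-T[:2]).round(4),"yaw",np.degrees(np.arctan2(*(P-T)[[1,0]])).round(1))
# side view tags
f=np.load("side.npz");h=cv2.cvtColor(f["p"],cv2.COLOR_BGR2HSV)
org=cv2.inRange(h,(3,150,120),(25,255,255));org[:160]=0;org[260:]=0
n,l,s,c=cv2.connectedComponentsWithStats(org)
for i in range(1,n):
    if s[i,4]>15:
        x,y,w,hh,A=s[i];print("side",s[i],onplane("side",x+w/2,y+1,.046).round(4))
E
```

```text
tag 39 [0.5262 0.1871 0.046 ] [0.5262 0.1872 0.0451] pad 192 [0.5941 0.1993 0.058 ] [0.5937 0.1992 0.058 ] 19.086413785635706 z 0.0574 dist 0.069 yaw 10.2
tag 35 [0.5006 0.005  0.046 ] [0.5006 0.005  0.0461] pad 201 [0.5645 0.0315 0.058 ] [0.5641 0.0318 0.058 ] 19.30085897445679 z 0.0573 dist 0.0692 yaw 22.5Traceback (most recent call last):
  File "<stdin>", line 14, in <module>
  File "h.py", line 10, in atdepth
    o,d=ray(n,u,v);return o+d*dep
        ~~~^^^^^^^
  File "h.py", line 4, in ray
    c=ctrl.camera_model(n);K=np.array(c["mtx"]);k=c["k1"];R=np.array(c["R"]);t=np.array(c["t"])
ValueError: time passes only in moves, steps and waits
```

```bash
sed -i 's/^def ray/CM={n:ctrl.camera_model(n) for n in ("top","side")}\ndef ray/; s/c=ctrl.camera_model(n);K/c=CM[n];K/' h.py
python3 - <<'E'
from h import *
f=np.load("top.npz");p,d=f["p"],f["d"];h=cv2.cvtColor(p,cv2.COLOR_BGR2HSV)
org=cv2.inRange(h,(5,150,120),(25,255,255))
pu,pv,tu,tv=321,197,333,224
m=np.zeros_like(org);m[tv-12:tv+13,tu-14:tu+15]=org[tv-12:tv+13,tu-14:tu+15]
v,u=np.nonzero(m);T=onplane("top",u.mean(),v.mean(),.046);zT=atdepth("top",u.mean(),v.mean(),np.median(d[v,u]))
uv=[(x,y) for y in range(pv-18,pv+19) for x in range(pu-18,pu+19) if d[y,x]>0 and .051<atdepth("top",x,y,d[y,x])[2]<.066]
P=onplane("top",*np.mean(uv,0),.058)
print(len(u),T.round(4),zT.round(4),len(uv),P.round(4),np.linalg.norm(P[:2]-T[:2]),np.degrees(np.arctan2(*(P-T)[[1,0]])))
# tool frame at start
R=cv2.Rodrigues(ctrl.get_obs()["tool_rot"])[0];print(R.round(4))
f=np.load("side.npz");h=cv2.cvtColor(f["p"],cv2.COLOR_BGR2HSV)
org=cv2.inRange(h,(3,150,120),(25,255,255));org[:160]=0;org[260:]=0
n,l,s,c=cv2.connectedComponentsWithStats(org)
for i in range(1,n):
    if s[i,4]>15:
        x,y,w,hh,A=s[i];print("side",s[i],onplane("side",x+w/2,y+1,.046).round(4))
E
```

```text
37 [ 0.4649 -0.1268  0.046 ] [ 0.465  -0.127   0.0449] 198 [ 0.5299 -0.1029  0.058 ] 0.06926603211542665 20.24823841758117
[[ 9.018e-01  4.321e-01 -6.000e-04]
 [ 4.321e-01 -9.018e-01  1.800e-03]
 [ 2.000e-04 -1.800e-03 -1.000e+00]]
side [313 173   4   4  16] [ 0.465  -0.1284  0.046 ]
side [272 192   5   6  28] [ 5.033e-01 -2.000e-04  4.600e-02]
side [210 230   9   8  41] [0.5307 0.1813 0.046 ]
```

Emit:
apply_moves --grip 0 --rows '[0.45,-0.4,0,0,0,0,0.9,-0.8,0,0,0,0,0.9,-0.8,0,0,0,0,0.9,-0.8,0,0,0,0,0.9,-0.8,0,0,0,0,0.9,-0.8,0,0,0,0,0.9,-0.8,0,0,0,0,0.9,-0.8,0,0,0,0,0.9,-0.8,0,0,0,0,0.9,-0.8,0,0,0,0,0.9,-0.8,0,0,0,0,0.9,-0.8,0,0,0,0,0.9,-0.8,0,0,0,0,0.9,-0.8,0,0,0,0,0.9,-0.8,0,0,0,0,0.9,-0.8,0,0,0,0]'

```text
t: 1.7
tool_pos: [0.5499, 0.1052, 0.3031]
tool_rot: [-3.061, -0.702, 0.002]
contact_force: [0.8, -0.7, 0.3]
opening: -0.0003
grip_force: 0.0
```

```bash
cat > st.py <<'E'
import sys,numpy as np,cv2
from station import ctrl
o=ctrl.get_obs();R=cv2.Rodrigues(o["tool_rot"])[0];p=o["tool_pos"]
print("t",round(float(o["t"]),2),"pos",p.round(4),"tip",ctrl.tip_extent,"tipz",round(p[2]-ctrl.tip_extent,4),"F",o["contact_force"].round(2),"op",o["opening"].round(4))
if len(sys.argv)>1:
    tgt=np.array(list(map(float,sys.argv[1:4])));print("units",(R.T@(tgt-(p+R[:,2]*ctrl.tip_extent))/.6).round(4),"rotx",R[:,0].round(3))
E
python3 st.py .594 .1992 .07
```

```text
Traceback (most recent call last):
  File "st.py", line 4, in <module>
    print("t",round(float(o["t"]),2),"pos",p.round(4),"tip",ctrl.tip_extent,"tipz",round(p[2]-ctrl.tip_extent,4),"F",o["contact_force"].round(2),"op",o["opening"].round(4))
                                                                                                                                                      ^^^^^^^^^^^^^^^^^^
AttributeError: 'float' object has no attribute 'round'
```

```bash
sed -i 's/o\["opening"\].round(4)/o["opening"]/' st.py;python3 st.py .594 .1992 .07
```

```text
t 1.7 pos [0.5499 0.1052 0.3031] tip 0.0726 tipz 0.2305 F [ 0.79 -0.66  0.28] op -0.00029063975330143076
units [ 0.1349 -0.1085  0.2674] rotx [ 0.9    0.436 -0.001]
```

Emit:
apply_moves --rows '[0.135,-0.1085,0.1,0,0,0,0.135,-0.1085,0.2,0,0,0,0.135,-0.1085,0.25,0,0,0,0.135,-0.1085,0.26,0,0,0,0.135,-0.1085,0.26,0,0,0,0.135,-0.1085,0.26,0,0,0,0.135,-0.1085,0.26,0,0,0]'

```text
t: 2.4
tool_pos: [0.596, 0.1955, 0.1512]
tool_rot: [3.063, 0.694, 0.007]
contact_force: [-0.2, -0.2, 0.4]
opening: -0.0002
grip_force: 0.0
```

```bash
python3 st.py .594 .1992 .058; python3 - <<'E'
from h import *
p,d=ctrl.get_image("side");cv2.imwrite("pics/s2.png",cv2.resize(p[150:280,110:280],None,fx=4,fy=4))
E
```

```text
t 2.4 pos [0.596  0.1955 0.1512] tip 0.0726 tipz 0.0786 F [-0.17 -0.22  0.36] op -0.00020420066847343525
units [-0.001  -0.0072  0.0343] rotx [0.902 0.431 0.004]
```

View pics/s2.png

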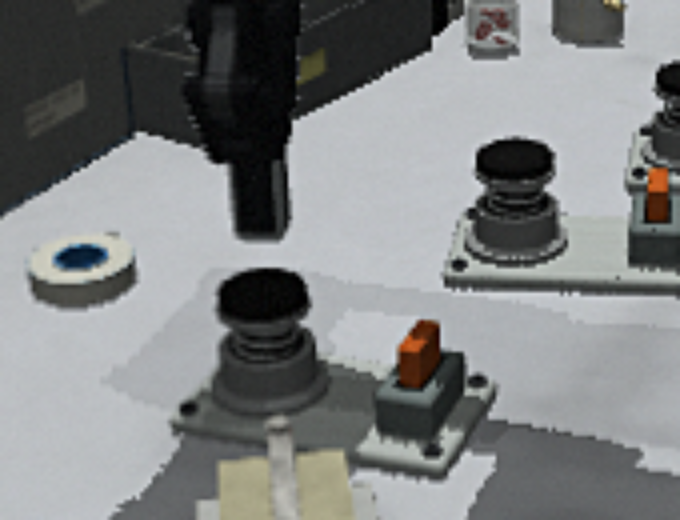

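The closed fingertips are centred above the left pad (pad at crop 262,295), about 20 mm up. Next I come down in stages.

Emit:
apply_moves --rows '[0,0,0.01,0,0,0,0,0,0.02,0,0,0,0,0,0.02,0,0,0,0,0,0.02,0,0,0,0,0,0.02,0,0,0]'

```text
t: 2.95
tool_pos: [0.5946, 0.1963, 0.136]
tool_rot: [3.063, 0.696, 0.0]
contact_force: [0.4, -1.2, -0.2]
opening: 0.0
grip_force: 0.0
```

```bash
python3 st.py .594 .1992 .058
```

```text
t 2.95 pos [0.5946 0.1963 0.136 ] tip 0.0726 tipz 0.0634 F [ 0.36 -1.18 -0.22] op 4.870355289828412e-05
units [ 0.0012 -0.0048  0.009 ] rotx [0.902 0.432 0.   ]
```

Emit:
apply_moves --rows '[0,0,0.01,0,0,0,0,0,0.02,0,0,0,0,0,0.024,0,0,0,0,0,0.024,0,0,0,0,0,0.024,0,0,0,0,0,0.024,0,0,0]'

```text
t: 3.55
tool_pos: [0.5954, 0.1965, 0.1232]
tool_rot: [3.063, 0.696, 0.002]
contact_force: [-2.8, -0.4, 9.1]
opening: 0.0002
grip_force: 4.5
```

```bash
cat > f.py <<'E'
import numpy as np
from station import ctrl
L=[]
for i in range(8):
    ctrl.get_image("top");o=ctrl.get_obs();L.append([o["tool_pos"][2]-ctrl.tip_extent,*o["contact_force"]])
print(o["t"],"tipz,F mean",np.mean(L,0).round(4),"std",np.std(L,0).round(4))
E
python3 f.py; python3 st.py
```

```text
3.95 tipz,F mean [ 0.0506 -2.6468 -0.4811  8.964 ] std [0.     0.4912 0.6371 0.3377]
t 3.95 pos [0.5954 0.1965 0.1232] tip 0.0726 tipz 0.0506 F [-2.27 -1.16  9.14] op -0.00019158629041850613
```

Left mount: about 1.2 N/mm, so stiff. On to the middle.

Emit:
apply_moves --rows '[0,0,-0.015,0,0,0,0,0,-0.06,0,0,0,-0.05,0.07,-0.08,0,0,0,-0.11,0.15,-0.08,0,0,0,-0.1655,0.2257,-0.08,0,0,0,-0.1655,0.2257,-0.07,0,0,0,-0.1655,0.2257,-0.04,0,0,0,-0.1655,0.2257,-0.025,0,0,0,-0.1655,0.2257,-0.025,0,0,0,-0.1655,0.2257,-0.025,0,0,0,-0.1655,0.2257,-0.025,0,0,0]'

```text
t: 5.05
tool_pos: [0.564, 0.0318, 0.1372]
tool_rot: [3.063, 0.697, 0.002]
contact_force: [-0.2, -0.6, -0.0]
opening: 0.0
grip_force: 0.0
```

```bash
python3 f.py; python3 st.py .5643 .0316 .058
```

```text
5.45 tipz,F mean [ 0.0644 -0.0431 -0.1209  0.1321] std [2.000e-04 5.509e-01 6.390e-01 6.654e-01]
t 5.45 pos [0.5636 0.0313 0.1367] tip 0.0726 tipz 0.0641 F [-0.29 -0.83  0.78] op -6.816232135583057e-05
units [0.0012 0.0001 0.0101] rotx [0.902 0.432 0.   ]
```

Emit:
apply_moves --rows '[0,0,0.01,0,0,0,0,0,0.02,0,0,0,0,0,0.024,0,0,0,0,0,0.024,0,0,0,0,0,0.024,0,0,0,0,0,0.024,0,0,0]'

```text
t: 6.05
tool_pos: [0.5639, 0.0312, 0.1226]
tool_rot: [3.063, 0.696, 0.002]
contact_force: [1.0, 0.6, 2.9]
opening: 0.0002
grip_force: 1.6
```

```bash
python3 f.py; python3 st.py .5299 -.1029 .058
```

```text
6.45 tipz,F mean [0.0499 2.1281 0.2197 3.2049] std [1.000e-04 7.884e-01 4.107e-01 6.228e-01]
t 6.45 pos [0.5639 0.0312 0.1224] tip 0.0726 tipz 0.0498 F [2.81 0.5  2.76] op -0.00022672245483533864
units [-0.1477  0.177  -0.0137] rotx [0.902 0.432 0.001]
```

Middle mount: about 0.4 N/mm. On to the right.

Emit:
apply_moves --rows '[0,0,-0.015,0,0,0,0,0,-0.06,0,0,0,-0.05,0.06,-0.08,0,0,0,-0.11,0.13,-0.08,0,0,0,-0.148,0.177,-0.08,0,0,0,-0.148,0.177,-0.07,0,0,0,-0.148,0.177,-0.04,0,0,0,-0.148,0.177,-0.025,0,0,0,-0.148,0.177,-0.025,0,0,0,-0.148,0.177,-0.025,0,0,0,-0.148,0.177,-0.025,0,0,0]'

```text
t: 7.55
tool_pos: [0.5297, -0.1025, 0.1377]
tool_rot: [3.063, 0.697, 0.001]
contact_force: [0.6, -0.4, -0.8]
opening: -0.0
grip_force: 0.0
```

```bash
python3 f.py; python3 st.py .5299 -.1029 .058
```

```text
7.95 tipz,F mean [0.0651 0.0282 0.1795 0.1356] std [2.000e-04 3.477e-01 2.676e-01 4.241e-01]
t 7.95 pos [ 0.5294 -0.1029  0.1373] tip 0.0726 tipz 0.0647 F [0.43 0.27 0.69] op -6.644526021292126e-05
units [0.0007 0.0003 0.0112] rotx [0.902 0.432 0.   ]
```

Emit:
apply_moves --rows '[0,0,0.01,0,0,0,0,0,0.02,0,0,0,0,0,0.024,0,0,0,0,0,0.024,0,0,0,0,0,0.024,0,0,0,0,0,0.024,0,0,0]'

```text
t: 8.55
tool_pos: [0.5299, -0.1031, 0.1236]
tool_rot: [3.063, 0.696, 0.001]
contact_force: [-0.6, 0.8, 6.2]
opening: -0.0
grip_force: 3.2
```

```bash
python3 f.py; python3 st.py .501 .0045 .046
```

```text
8.95 tipz,F mean [ 0.051  -0.8358  0.3473  6.5433] std [0.     0.5294 0.5486 0.5521]
t 8.95 pos [ 0.5299 -0.1031  0.1236] tip 0.0726 tipz 0.051 F [-1.23 -0.17  7.62] op -0.00015004322497095537
units [ 0.034  -0.1826  0.0082] rotx [0.902 0.432 0.001]
```

Right mount: about 0.93 N/mm, so the middle is the softest. I'll lift off and move over the middle tag.

Emit:
apply_moves --rows '[0,0,-0.015,0,0,0,0,0,-0.06,0,0,0,0.01,-0.06,-0.08,0,0,0,0.022,-0.12,-0.08,0,0,0,0.034,-0.183,-0.08,0,0,0,0.034,-0.183,-0.07,0,0,0,0.034,-0.183,-0.04,0,0,0,0.034,-0.183,-0.02,0,0,0,0.034,-0.183,-0.02,0,0,0,0.034,-0.183,-0.02,0,0,0,0.034,-0.183,-0.02,0,0,0]'

```text
t: 10.05
tool_pos: [0.5008, 0.0045, 0.1353]
tool_rot: [3.063, 0.695, 0.001]
contact_force: [-0.4, -0.8, -0.3]
opening: -0.0001
grip_force: 0.0
```

```bash
python3 f.py; python3 st.py .5005 .005 .046; python3 - <<'E'
from h import *
p,d=ctrl.get_image("side");cv2.imwrite("pics/s3.png",cv2.resize(p[130:240,200:340],None,fx=5,fy=5))
E
```

```text
10.45 tipz,F mean [ 0.0627  0.1046  0.1252 -0.0539] std [2.000e-04 3.984e-01 4.027e-01 6.285e-01]
t 10.45 pos [0.5004 0.0049 0.1349] tip 0.0726 tipz 0.0623 F [-0.61  0.08 -1.39] op -2.0312371920399316e-06
units [ 0.0002 -0.0001  0.0272] rotx [0.902 0.432 0.   ]
```

View pics/s3.png

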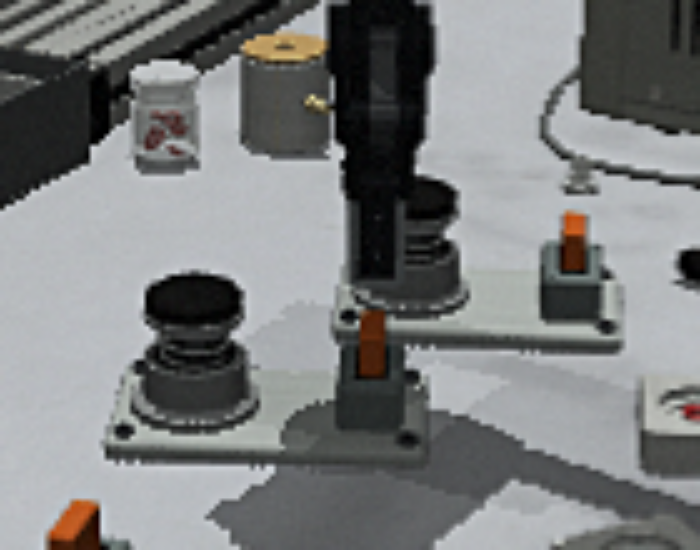

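The fingertips (crop 375,280) stand straight above the middle tag (crop 372,340), so I press it down.

Emit:
apply_moves --rows '[0,0,0.015,0,0,0,0,0,0.025,0,0,0,0,0,0.032,0,0,0,0,0,0.038,0,0,0,0,0,0.043,0,0,0,0,0,0.048,0,0,0,0,0,0.051,0,0,0,0,0,0.051,0,0,0,0,0,0.051,0,0,0]'

```text
t: 11.4
tool_pos: [0.5001, 0.005, 0.1046]
tool_rot: [-3.063, -0.696, 0.002]
contact_force: [-5.3, 0.4, 7.0]
opening: 0.0
grip_force: 3.7
```

```bash
python3 f.py
```

```text
11.8 tipz,F mean [ 0.032  -4.7626  0.64    7.0847] std [0.     0.5134 0.6222 0.3907]
```

Emit:
apply_moves --rows '[0,0,-0.01,0,0,0,0,0,-0.04,0,0,0,0,0,-0.1,0,0,0,0,0,-0.17,0,0,0,0,0,-0.25,0,0,0,0,0,-0.3,0,0,0,0,0,-0.3,0,0,0,0,0,-0.3,0,0,0,0,0,-0.3,0,0,0,0,0,-0.3,0,0,0]'

```text
t: 12.8
tool_pos: [0.4995, 0.005, 0.2818]
tool_rot: [-3.062, -0.696, 0.005]
contact_force: [-0.0, -0.8, -0.1]
opening: -0.0004
grip_force: 0.0
```

```bash
python3 st.py; python3 - <<'E'
from h import *
p,d=ctrl.get_image("side");cv2.imwrite("pics/s4.png",cv2.resize(p[140:290,140:360],None,fx=3.5,fy=3.5))
E
```

```text
t 12.8 pos [0.4995 0.005  0.2818] tip 0.0726 tipz 0.2092 F [-0.02 -0.81 -0.13] op -0.0003774141657694211
```

View pics/s4.png

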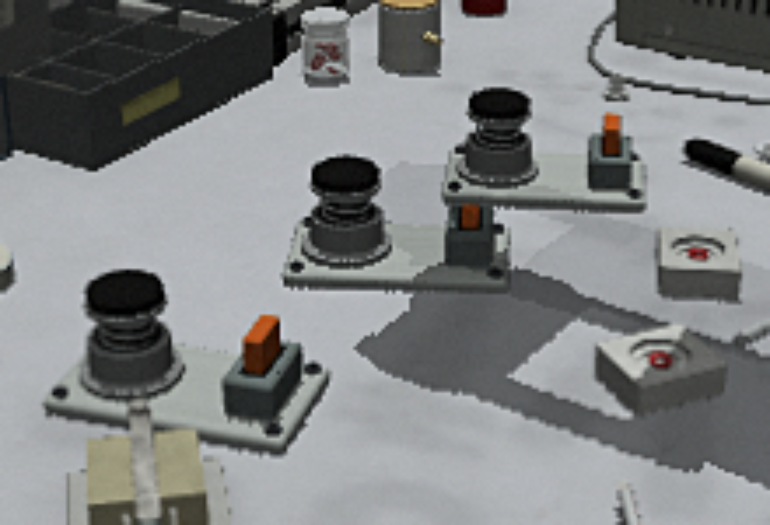

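The middle tag (crop 471,215) is down nearly level with its block. The other two tags are up, all the pads are back at rest and the arm is clear.

```bash
python3 -c "
from station import ctrl
print(ctrl.finish_job())"
```

```text
the job is handed in; nothing more can be done
None
```

I pressed the three pads left to right (about 1.2, 0.4 and 0.9 N/mm), pushed the tag of the softest mount, the middle one, down to its stop, left the other two tags up, and handed the job in; no verdict came back.

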